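# Park a paint jar in the top seat of the sloped jar rack

## Robot

A 6-joint arm with a two-finger parallel gripper is mounted at the origin on the work surface. World frame = base frame: x ahead of the robot, y to its left, z up, the work surface at z = 0. Lengths are in m, angles in rad, forces in N, time in s.
With the tool pointing down it reaches from about 0.325 to 0.75 m from the base axis. Payload 7.6 kg.
Tool frame: the origin (TCP) lies at the very end of the fingers, on their centre line; the grasp point (between the pads) lies 19 mm behind it; z points along the fingers, y is the line along which they close (so a half turn about z gives the same grasp; the last joint's range is limited). The gripper opens to 85 mm and grips with 20 to 120 N. Pads are 22 mm wide; open, the fingers measure 114 mm over their backs; the gripper's body (76 mm by 85 mm) begins 54 mm behind the grasp point. The pads swing forward as they close: fully open they stand 13 mm farther back than shut.
Start: joints at [1.215, 0.052, 1.401, -0, 1.689, -0.07], TCP at [0.148, 0.504, 0.231] pointing down, gripper open.
Joint ranges: [-2.9, 2.9], [-0.91, 2.17], [0.12, 2.37], [-1.06, 4.2], [0.26, 2.73], [-2.93, 2.93]. Speed limits (rad/s): [2.57, 2.57, 3.01, 3.14, 3.14, 3.14].

## Interface

Orientations are given as a unit quaternion [x, y, z, w].
In Python, from bench import arm gives the robot as it stands.
- The arm moves only by the tool jog_arm, never from a script. Its argument "increments" is text: rows parted by semicolons, each of 5 numbers parted by spaces: the shift along the world's x, y, z in units of 50 mm (1.0 is 50 mm), then the turn about the world's z in units of 6 degrees (1.0 is 6 degrees), then the closure, from 0 (fully open) to 1 (shut). In form: x y z roll jaw; .... A call has 1 to 10 rows; each row shifts and turns the commanded pose from where the row before left it; what a row does not reach is not made up. A row lasts 1/8 s, in which the tool goes at most 62.5 mm and 10.7 degrees, less where a joint would pass 70% of its speed; a pose out of reach is approached as far as the arm can. A call is refused whole if a number of a shift passes 1 or a number of a turn 1, either way. A call with a gripper value outside its range is refused whole. The fingers move at their own pace and stop on an object; "newtons" is the grip in N (left out, the last holds). Time passes only in rows, so rows that do not move let the fingers close. It gives the time, the measured TCP pose, the force, the opening and the grip force at its end, in the units of the state.
- arm.get_state(): the state, without advancing time (a new reading comes with each control period).
- arm.get_image(name): name is "side" or "top" or "wrist"; returns the picture (480x640x3 uint8, red, green, blue); there is no depth.
- arm.camera_info(name): a dict with "camera_matrix" (3x3 intrinsics, pixels), "k1" (the pictures are not rectified: a ray, as slopes to the right and down, at radius r is drawn at 1 + k1 r^2 times it, then the intrinsics apply), "R" (3x3) and "t" (3): a world point X has camera coordinates R X + t; the wrist camera has in their place "mount" (4x4, takes a point from camera to tool coordinates, whose origin is the TCP and whose axes are the flange's). Camera axes: x right, y down, z forward; pixel columns grow to the right and rows downward; lengths in m; the calibration is good to about 2 mm. A picture is of the moment at which its call begins: read the wrist's pose just before it. camera_info takes no time and is no camera call.
- arm.hand_in(): hands the job in; it is judged then, once.
The state is a dict: "time": time; "q": joint angles; "qd": joint speeds; "joint_torque": joint torques, N m; "tool_pos": TCP position; "tcp_rot": TCP orientation; "force": force on the tool from outside, world axes, zero at the start; "wrist_torque": the same for the moment, N m; "width": finger opening in m; "gripper_force": force on a finger pad.
Only numpy, scipy, OpenCV 4.12 (cv2) and the standard library are available. Lean on these libraries where they do the work, as an engineer would, in place of code of your own. Each camera call takes 0.05 s, during which the arm holds its last target. There are 200 camera calls.

## Task

The capped glass jar lying at the foot of the sloped wooden jar rack is finished with: push it up its lane with your fingertips and gently over the brass keeper bead, so that it drops into the top seat in front of the back board and cannot roll back down. Keep behind it and only push: do not grip it, lift it or flick it up. Leave the smaller jar already parked in the other lane, the water glass, the tin and the brush alone.

Things in the scene. Friction and masses are not known exactly. Their poses are not given: they have to be found in the camera images.
- rack: The fixed wooden rack, two equal sloped lanes side by side, 102 mm apart; 245 mm long, 214 mm wide, 45 mm high at the foot, 102 mm at the back. Origin on the table under its middle; x level, towards the high end; y across, z up. The lane of the task is the one on the -y side (away from the robot).
- lane: The task's lane: a fixed straight gutter sloping up at 9 degrees. Origin on its floor, midway across, at the inside face of the lip at its foot, 17 mm above the table. x runs uphill along the floor, y across, z square to the floor. Floor 92 mm wide; cheeks 10 mm thick, 28 mm high above the floor; lip at the foot 12 mm high, 10 mm thick (x -10 to 0). The other lane lies 102 mm to +y.
- keeper (a point): The keeper bead: a brass half-round, 4 mm high and 8 mm wide, across the lane's floor 170 mm up from the lane's origin. The point lies on its top, midway across.
- seat (a point): Where the jar's middle is when it lies in the top seat against the keeper bead: 186 mm up the lane from its origin, 31 mm above the floor, midway across. The back board (50 mm high) closes the lane at 223 mm, so 6 mm of play remain. Once its middle is past the bead the jar drops in by itself; let go below the bead, it rolls back to the lip.
- jar: The jar to move: capped glass jar of dark paint, paper label, steel lid; 62 mm in diameter, 84 mm long (lid 16 mm of it), about 0.3 kg. Lies across the lane, 4 mm free of each cheek, and rolls. Origin in its middle; y along its axis to the lid (x, z turn as it rolls). Starts at rest on the lip, its middle 24 mm up the lane, 31 mm above the floor. A few newtons at mid-height or lower push it over the bead; pushed near its top it jams there.
- small_jar: Bystander: a smaller capped jar, 52 mm in diameter and 70 mm long, already lying in the top seat of the other lane. Origin in its middle.
- water_glass: Bystander: open glass, 72 mm wide and 85 mm high, standing on the table beyond the rack. Origin under its centre.
- tin: Bystander: closed tin, 60 mm wide and 65 mm high, standing on the table near the rack's foot. Origin under its centre.
- brush: Bystander: paint brush, 200 mm long, lying on the table near the rack's high end. Origin in its middle, on the table.
Mind the look-alikes: they are no part of the job. What is shaped like the jar but pink is not meant.

How it is judged:
By the outcome, as a careful person would: the job done as asked, in the order asked, and still so for the second after the job is handed in, with the robot touching nothing.
It also fails if it takes over 48 s, if anything falls off the work surface, if the arm or the gripper's body presses on something with over 40 N, if the wrist force passes 120 N, or if a joint passes its speed limit or range.

## Working session

There is one attempt and no reset: what is moved stays moved. The work goes in short steps, Python scripts to look and compute and a tool call to move; the robot and the scene stay as the last step left them, time stands still between calls to the robot, and variables do not carry over. Pictures are saved under pics/ and viewed, at most 10 in all, crops included, and the job is handed in when it is done.

Besides the shell and the picture viewer there is one more tool, called after ">>>" in YAML: its name, and indented under it one key for each argument. jog_arm: Moves the arm, as the interface text tells. Its arguments: {"type":"object","properties":{"increments":{"type":"string"},"newtons":{"type":"number"}},"required":["increments"]}

```bash
mkdir -p pics; python3 - <<'E'
from bench import arm
import cv2
for n in("top","side"):
    cv2.imwrite(f"pics/{n}0.png",arm.get_image(n)[:,:,::-1]); i=arm.camera_info(n); print(n,i)
s=arm.get_state();print(s['time'],s['tool_pos'],s['tcp_rot'],s['width'],s['force'])
E
```

```text
top {'camera_matrix': array([[606.27295246,   0.        , 306.95157374],
       [  0.        , 606.27295246, 242.55785202],
       [  0.        ,   0.        ,   1.        ]]), 'k1': -0.14881431933375946, 'R': array([[ 0.00767213, -0.99982996,  0.01676895],
       [-0.98416802, -0.01051931, -0.17692553],
       [ 0.17707185, -0.01514607, -0.98408138]]), 't': array([0.0325819 , 0.57730198, 1.24137578])}
side {'camera_matrix': array([[461.78929026,   0.        , 311.74363175],
       [  0.        , 461.78929026, 235.1523219 ],
       [  0.        ,   0.        ,   1.        ]]), 'k1': -0.0327480619922171, 'R': array([[-9.54079725e-01, -2.99552428e-01,  4.70096843e-04],
       [-2.15827029e-01,  6.86322908e-01, -6.94535499e-01],
       [ 2.07727157e-01, -6.62743698e-01, -7.19458282e-01]]), 't': array([0.58428901, 0.13823632, 1.04046477])}
0.1 [0.14790824 0.50345977 0.23055288] [ 1.42409048e-01  9.89807641e-01 -6.90070327e-04 -1.44971983e-04] 0.08535169453463234 [ 0.21819662 -0.13661408 -0.06611287]
```

View pics/top0.png

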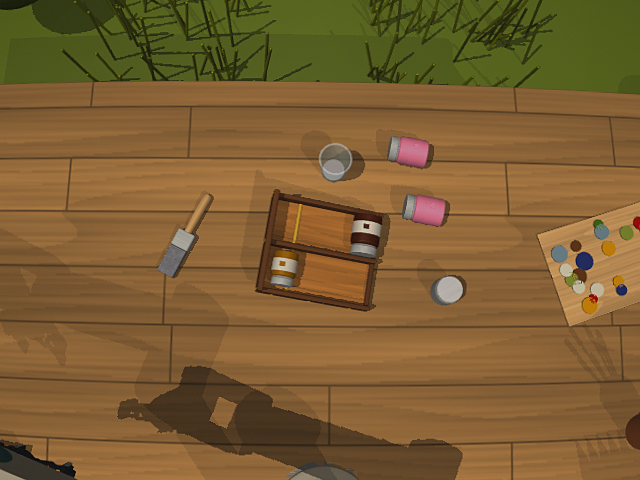

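View pics/side0.png

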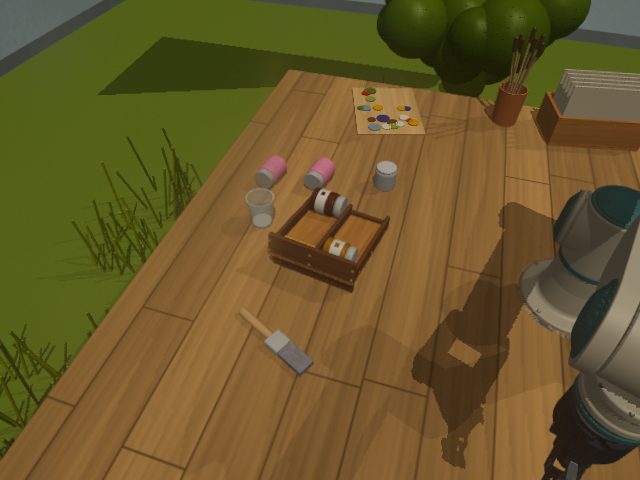

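The top view shows the dark jar at (366,233), at the foot of the far lane. The keeper bead is near (298,222) and the small amber jar at (285,266). The pink look-alikes are at (410,152) and (426,210), the tin at (449,290) and the glass at (335,162). The side view shows the dark jar at (331,203) and the pink ones at (271,171) and (320,173). The dark jar on the rack is the one meant. I'll confirm it in an enlarged crop.

```bash
python3 - <<'E'
import cv2,numpy as np
a=cv2.imread('pics/top0.png')[180:320,245:475]; b=cv2.imread('pics/side0.png')[145:295,240:420]
a=cv2.resize(a,None,fx=3.4,fy=3.4,interpolation=2);b=cv2.resize(b,None,fx=4,fy=4,interpolation=2)
cv2.imwrite('pics/tc.png',a);cv2.imwrite('pics/sc.png',b[:600])
E
```

```text
(no output)
```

View pics/tc.png

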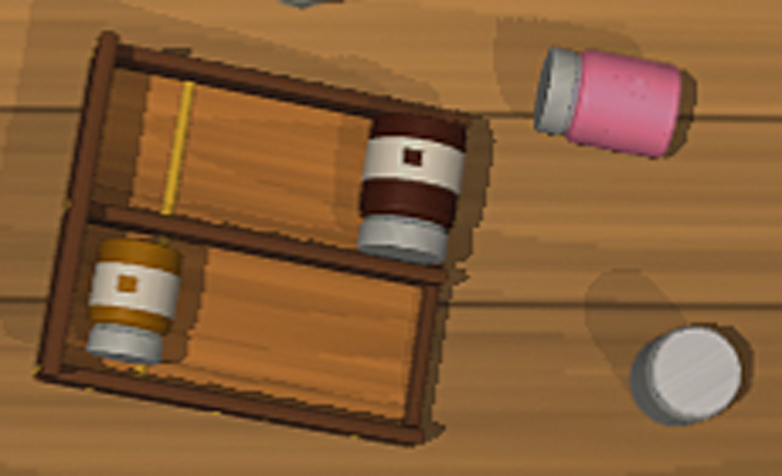

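View pics/sc.png

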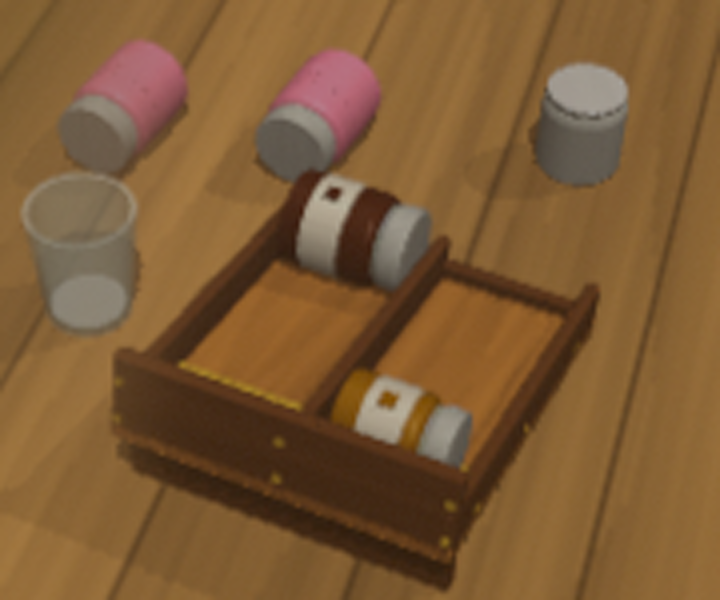

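The crop confirms it: the dark jar with the paper label lies against the lip of the far lane. I'll fit the rack pose from both views.

```bash
cat > h.py <<'E'
import numpy as np
from scipy.optimize import least_squares
from bench import arm
c9,s9=np.cos(np.radians(9)),np.sin(np.radians(9))
I={n:arm.camera_info(n) for n in("top","side")}
def proj(n,X,R=None,t=None):
    i=I[n]; p=np.atleast_2d(X)@i['R'].T+i['t']; s=p[:,:2]/p[:,2:]
    s=s*(1+i['k1']*(s**2).sum(1,keepdims=True)); K=i['camera_matrix']
    return s*[K[0,0],K[1,1]]+K[:2,2]
def lane(P,q): # q=x,y,z of lane origin,yaw
    P=np.atleast_2d(P); l=np.c_[P[:,0]*c9-P[:,2]*s9,P[:,1],P[:,0]*s9+P[:,2]*c9]
    c,s=np.cos(q[3]),np.sin(q[3])
    return np.c_[c*l[:,0]-s*l[:,1],s*l[:,0]+c*l[:,1],l[:,2]]+q[:3]
E
python3 - <<'E'
from h import *
T=[((170,-46,4),(189,85)),((-10,51,28),(447,270)),((-10,158,28),(422,443)),((-10,-56,28),(489,118)),((235,-56,50),(105,33)),((235,158,50),(38,377))]
S=[((235,-56,50),(118,352)),((235,158,50),(465,488)),((-10,158,28),(595,288)),((-10,51,28),(445,240))]
PT=np.array([a for a,_ in T])/1e3;UT=np.array([b for _,b in T])/3.4+[245,180]
PS=np.array([a for a,_ in S])/1e3;US=np.array([b for _,b in S])/4+[240,145]
f=lambda q:np.r_[(proj('top',lane(PT,q))-UT).ravel(),(proj('side',lane(PS,q))-US).ravel()]
r=least_squares(f,[.6,-.1,.02,1.4],loss='soft_l1');q=r.x
print(q,np.degrees(q[3]));print(f(q).reshape(-1,2).round(1))
np.save('q.npy',q)
for n,p in(('jar',(24,0,31)),('seat',(186,0,31)),('lip',(-10,0,12)),('keeper',(170,0,4))):
    X=lane(np.array(p)/1e3,q);print(n,X,proj('top',X),proj('side',X))
# small: tin, pinks on z~0.03..0.065
for n,u,z in(('tin',(449,290),.065),('pink1',(426,210),.031),('pink2',(410,152),.031),('jarlbl',(366,233),None)):
    if z: print(n,least_squares(lambda p:(proj('top',[p[0],p[1],z])-u).ravel(),[.6,-.2]).x)
i=arm.camera_info('wrist');print(i['mount'])
E
```

```text
[ 0.59199705 -0.10699767  0.00792777  1.41747799] 81.21550647978167
[[ 0.4 -0.3]
 [ 0.3  2.4]
 [ 0.5  0.6]
 [-5.3 -0.6]
 [-0.8 -0.3]
 [ 1.1 -0.8]
 [-1.   1.5]
 [-0.  -0.4]
 [ 1.7  0.2]
 [ 0.2 -0.4]]
jar [[ 0.59487656 -0.0883638   0.04230054]] [[365.43673819 235.74049834]] [[328.48138028 204.10049458]]
seat [[0.61931234 0.06976481 0.06764292]] [[292.17670638 221.34993734]] [[299.94316324 237.50493826]]
lip [[ 0.59020198 -0.11861389  0.01821569]] [[377.93471352 240.04127226]] [[333.06192728 203.8848529 ]]
keeper [[0.61754397 0.05832136 0.03847239]] [[297.55085852 225.05367849]] [[302.38192355 242.80127054]]
tin [ 0.47612873 -0.26203669]
pink1 [ 0.65647534 -0.22480359]
pink2 [ 0.79013062 -0.19275215]
[[ 7.06542816e-04 -9.54945399e-01 -2.96780703e-01  7.57877453e-02]
 [ 9.99999571e-01  8.52327245e-04 -3.61827661e-04 -3.80247725e-04]
 [ 5.98479939e-04 -2.96780320e-01  9.54945592e-01 -1.43195227e-01]
 [ 0.00000000e+00  0.00000000e+00  0.00000000e+00  1.00000000e+00]]
```

```bash
python3 - <<'E'
from h import *
T=[((170,-46,4),(189,85)),((-10,51,28),(447,275)),((-10,158,28),(424,441)),((-10,-56,28),(472,119)),((235,-56,50),(105,33)),((235,158,50),(38,377))]
S=[((235,-56,50),(118,352)),((235,158,50),(465,488)),((-10,158,28),(595,288)),((-10,51,28),(445,240))]
PT=np.array([a for a,_ in T])/1e3;UT=np.array([b for _,b in T])/3.4+[245,180]
PS=np.array([a for a,_ in S])/1e3;US=np.array([b for _,b in S])/4+[240,145]
f=lambda q:np.r_[(proj('top',lane(PT,q))-UT).ravel(),(proj('side',lane(PS,q))-US).ravel()]
for g in(lambda q:q,lambda q:np.r_[q[:2],.017,q[3]]):
  q=g(least_squares(lambda q:f(g(q)),[.6,-.1,.02,1.4],loss='soft_l1').x)
  print(q,np.degrees(q[3]));print(f(q).reshape(-1,2).round(1).tolist())
  for n,p in(('jar',(24,0,31)),('seat',(186,0,31)),('keeper',(170,0,4))):
    X=lane(np.array(p)/1e3,q);print(n,X,proj('top',X),proj('side',X))
np.save('q.npy',q)
E
```

```text
[ 0.59229257 -0.10692176  0.00764723  1.4196114 ] 81.33774200995181
[[0.3, -0.3], [0.3, 0.8], [0.0, 1.1], [-0.4, -1.0], [-0.9, -0.2], [1.2, -0.7], [-0.9, 1.7], [0.1, -0.3], [1.6, 0.2], [0.1, -0.3]]
jar [[ 0.59513232 -0.08828178  0.04202   ]] [[365.38326868 235.64813162]] [[328.37453595 204.18154558]]
seat [[0.61923069 0.0698986  0.06736238]] [[292.11401398 221.41493097]] [[299.96042179 237.63552147]]
keeper [[0.61748674 0.05845139 0.03819185]] [[297.49031187 225.10550952]] [[302.38930656 242.92471144]]
[ 0.59068087 -0.10515737  0.017       1.41901772] 81.30372638352483
[[-0.5, -0.6], [0.0, 0.9], [-0.3, 1.5], [-0.6, -1.3], [-1.9, -0.7], [-0.0, -0.5], [-0.9, -0.5], [0.9, -2.4], [2.5, -1.9], [0.8, -2.4]]
jar [[ 0.59353169 -0.08651908  0.05137277]] [[365.0576273  235.55161467]] [[328.88098443 202.04072359]]
seat [[0.61772397 0.07164696 0.07671515]] [[291.24123273 221.16715704]] [[300.26747684 235.50158923]]
keeper [[0.61597322 0.0602008  0.04754461]] [[296.67513272 224.89300788]] [[302.70921108 240.88638789]]
```

Fixing the lane height at 17 mm fits within calibration, with the jar near (0.594, -0.087) and the lane yaw about 81.3°. I'll go behind the foot at height with the fingers across the lane (turn of about -82°), the jaw half closed as a two-fingertip pusher, then check from close by.

>>> jog_arm:
  increments: "0.3 -0.5 0 -0.5 0.5; 0.6 -0.9 0 -1 0.5; 0.65 -0.95 0 -1 0.5; 0.65 -0.95 0 -1 0.5; 0.65 -0.95 0 -1 0.5; 0.65 -0.95 0 -1 0.5; 0.65 -0.95 0 -1 0.5; 0.65 -0.95 0 -1 0.5; 0.65 -0.95 0 -1 0.5; 0.65 -0.95 0 -1 0.5"
  newtons: 20

```text
time: 1.35
tool_pos: [0.4536, 0.0519, 0.2311]
tcp_rot: [0.599, 0.801, 0.0, -0.0]
force: [0.8, 0.6, 1.2]
width: 0.0426
gripper_force: 0.0
```

>>> jog_arm:
  increments: "0.65 -0.95 0 -1 0.5; 0.65 -0.95 0 -1 0.5; 0.65 -0.95 0 -1 0.5; 0.65 -0.95 0 -1 0.5; 0.4 -0.9 0 -0.2 0.5; 0 -0.6 0 0 0.5; 0 0 0 0 0.5; 0 0 0 0 0.5"

```text
time: 2.35
tool_pos: [0.6029, -0.2106, 0.231]
tcp_rot: [0.758, 0.652, 0.0, -0.0]
force: [-0.2, 0.4, -0.3]
width: 0.0427
gripper_force: 0.0
```

```bash
python3 - <<'E'
from h import *
import cv2
s=arm.get_state();p=s['tool_pos'];Q=s['tcp_rot']
im=arm.get_image('wrist')[:,:,::-1].copy();cv2.imwrite('pics/w1.png',im)
np.savez('w1.npz',p=p,Q=Q)
print(s['time'],p,Q,s['width'],s['force'])
E
```

```text
2.35 [ 0.60291082 -0.21059491  0.23100084] [ 7.57874779e-01  6.52399947e-01  1.38551549e-05 -3.58005972e-04] 0.04266166419813872 [-0.23622403  0.40275315 -0.30351619]
```

View pics/w1.png

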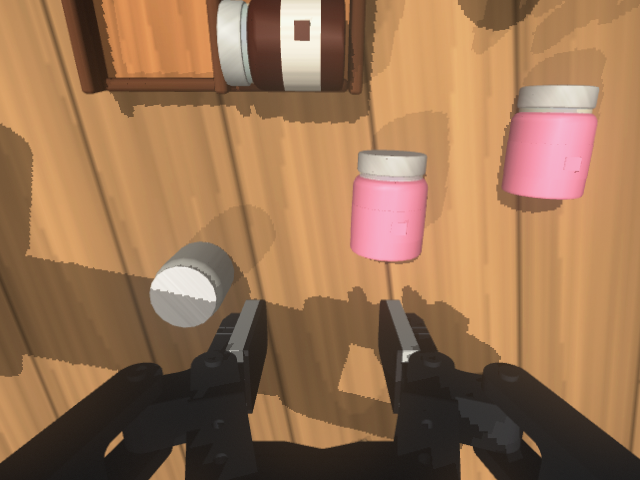

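The wrist view shows the dark jar with its lid's left end near column 218, its base near 347 and its rear near row 90. The cheek foot ends are at about (92,88), (217,88) and (358,92), and the pink jar at (390,205) is clear of the lane. I'll compare this with the two height candidates.

```bash
cat >> h.py <<'E'
from scipy.spatial.transform import Rotation as Ro
def wproj(X,p,Q):
    i=arm.camera_info('wrist');M=i['mount'];Rw=Ro.from_quat(Q).as_matrix()
    c=((np.atleast_2d(X)-p)@Rw-M[:3,3])@M[:3,:3]; s=c[:,:2]/c[:,2:]
    s=s*(1+i['k1']*(s**2).sum(1,keepdims=True)); K=i['camera_matrix']
    return s*[K[0,0],K[1,1]]+K[:2,2]
E
python3 - <<'E'
from h import *
d=np.load('w1.npz');p,Q=d['p'],d['Q']
L=np.array([(-10,158,28),(-10,51,28),(-10,-51,28),(-10,-56,28),(-10,0,12),(24,42,62),(24,-42,62)])/1e3
for q in([.5923,-.1069,.0076,1.4196],np.load('q.npy')):print(wproj(lane(L,q),p,Q).round().tolist())
# free fit of top+side+wrist
T=[((170,-46,4),(189,85)),((-10,51,28),(447,275)),((-10,158,28),(424,441)),((-10,-56,28),(472,119)),((235,-56,50),(105,33)),((235,158,50),(38,377))]
S=[((235,-56,50),(118,352)),((235,158,50),(465,488)),((-10,158,28),(595,288)),((-10,51,28),(445,240))]
W=[((-10,51,28),(217,91)),((-10,-51,28),(356,93)),((-10,153,28),(93,91))]
PT=np.array([a for a,_ in T])/1e3;UT=np.array([b for _,b in T])/3.4+[245,180]
PS=np.array([a for a,_ in S])/1e3;US=np.array([b for _,b in S])/4+[240,145]
PW=np.array([a for a,_ in W])/1e3;UW=np.array([b for _,b in W])
f=lambda q:np.r_[(proj('top',lane(PT,q))-UT).ravel(),(proj('side',lane(PS,q))-US).ravel(),(wproj(lane(PW,q),p,Q)-UW).ravel()]
r=least_squares(f,[.6,-.1,.02,1.4],loss='soft_l1');q=r.x;print(q,np.degrees(q[3]));print(f(q).reshape(-1,2).round(1).tolist())
w=lambda q:f(np.r_[q[:2],.017,q[2]]);print(least_squares(w,[.6,-.1,1.4]).x)
Rw=Ro.from_quat(Q).as_matrix();print(np.degrees(np.arctan2(Rw[1],Rw[0])))
E
```

```text
[[89.0, 98.0], [224.0, 98.0], [355.0, 98.0], [361.0, 98.0], [291.0, 95.0], [222.0, 52.0], [347.0, 52.0]]
[[79.0, 95.0], [219.0, 95.0], [353.0, 96.0], [360.0, 96.0], [288.0, 93.0], [215.0, 47.0], [345.0, 47.0]]
[ 0.59269826 -0.10348347  0.0107797   1.42073262] 81.40198309204382
[[-1.3, -0.7], [-1.1, 0.4], [-1.3, 0.8], [-1.8, -1.5], [-2.6, -0.6], [-0.5, -0.9], [-1.7, 1.8], [-0.3, -0.2], [1.3, 0.1], [-0.3, -0.4], [6.0, 2.0], [-1.2, 0.1], [-1.0, 2.4]]
[ 0.5926202  -0.10332092  1.420413  ]
[ 81.4455849   -8.55440043 128.50650367]
```

```bash
python3 - <<'E'
from h import *
d=np.load('w1.npz');p,Q=d['p'],d['Q'];Rw=Ro.from_quat(Q).as_matrix()
for z in(0,-.006,-.013):
  print(z,wproj(np.array([(x,y,z) for x in(.011,-.011) for y in(.0213,.0358,-.0213)])@Rw.T+p,p,Q).round().tolist())
E
```

```text
0 [[379.0, 291.0], [417.0, 291.0], [266.0, 291.0], [376.0, 342.0], [413.0, 342.0], [268.0, 342.0]]
-0.006 [[381.0, 298.0], [421.0, 298.0], [264.0, 298.0], [378.0, 350.0], [416.0, 350.0], [266.0, 350.0]]
-0.013 [[384.0, 306.0], [425.0, 306.0], [261.0, 306.0], [381.0, 361.0], [420.0, 361.0], [264.0, 361.0]]
```

>>> jog_arm:
  increments: "-0.2 0.4 -0.2 0 0.5; -0.17 0.75 -0.8 0 0.5; 0 0 -0.8 0 0.5; 0 0 -0.6 0 0.5; 0 0 0 0 0.5; 0 0 0 0 0.5"

```text
time: 3.15
tool_pos: [0.5852, -0.1535, 0.1133]
tcp_rot: [0.758, 0.653, 0.001, 0.001]
force: [1.2, -0.0, -0.3]
width: 0.0427
gripper_force: 0.0
```

>>> jog_arm:
  increments: "0 0 -0.5 0 0.5; 0 0 -0.5 0 0.5; 0 0 -0.4 0 0.5; 0 0 -0.2 0 0.5; 0 0 0 0 0.5; 0 0 0 0 0.5"

```text
time: 3.9
tool_pos: [0.5852, -0.154, 0.0325]
tcp_rot: [0.758, 0.652, 0.001, 0.001]
force: [0.0, 0.2, 0.5]
width: 0.0429
gripper_force: 0.0
```

```bash
python3 - <<'E'
from h import *
import cv2
s=arm.get_state();print(s['time'],s['tool_pos'],s['force'])
w=arm.get_image('wrist')[:,:,::-1];b=arm.get_image('side')[:,:,::-1][140:260,230:390]
b=cv2.resize(b,None,fx=2.5,fy=2.5,interpolation=2);w=cv2.resize(w,(400,300))
cv2.imwrite('pics/m2.png',np.hstack([w,b]))
E
```

```text
3.9 [ 0.58518651 -0.15400983  0.03254975] [0.01825032 0.18634451 0.5457564 ]
```

View pics/m2.png

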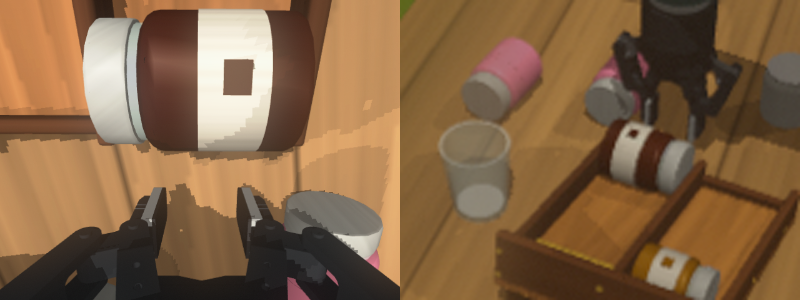

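The fingers are centred behind the jar (columns about 202 against 200), below its mid-height, clear of the pink jar's lid and above the lip. I'll push gently along the slope.

>>> jog_arm:
  increments: "0.015 0.1 0 0 0.5; 0.015 0.1 0 0 0.5; 0.015 0.1 0 0 0.5; 0.015 0.1 0.008 0 0.5; 0.015 0.1 0.016 0 0.5; 0.015 0.1 0.016 0 0.5; 0.015 0.1 0.016 0 0.5; 0.015 0.1 0.016 0 0.5; 0.015 0.1 0.016 0 0.5; 0.015 0.1 0.016 0 0.5"

```text
time: 5.25
tool_pos: [0.5921, -0.1035, 0.0366]
tcp_rot: [0.758, 0.652, 0.0, 0.0]
force: [0.1, -1.0, 1.2]
width: 0.0429
gripper_force: 0.6
```

>>> jog_arm:
  increments: "0.015 0.1 0.016 0 0.5; 0.02 0.15 0.024 0 0.5; 0.02 0.15 0.024 0 0.5; 0.02 0.15 0.024 0 0.5; 0.02 0.15 0.024 0 0.5; 0.02 0.15 0.024 0 0.5; 0.02 0.15 0.024 0 0.5; 0.02 0.15 0.024 0 0.5"

```text
time: 6.25
tool_pos: [0.5998, -0.0457, 0.0458]
tcp_rot: [0.758, 0.652, -0.0, -0.0]
force: [0.0, -1.0, 0.4]
width: 0.0429
gripper_force: 0.6
```

```bash
python3 - <<'E'
from h import *
import cv2
s=arm.get_state();print(s['time'],s['tool_pos'],s['force'])
w=arm.get_image('wrist')[:,:,::-1];b=arm.get_image('side')[:,:,::-1][140:260,230:390]
b=cv2.resize(b,None,fx=2.5,fy=2.5,interpolation=2);w=cv2.resize(w,(400,300))
cv2.imwrite('pics/m3.png',np.hstack([w,b]))
E
```

```text
6.25 [ 0.59977112 -0.04574624  0.04577324] [ 0.02750792 -1.00895133  0.41557517]
```

View pics/m3.png

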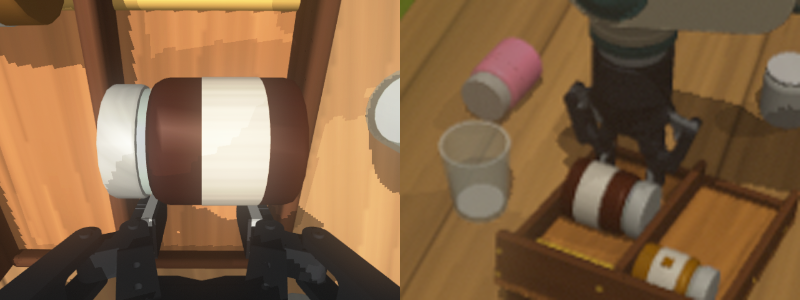

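The jar sits square on both fingertips and is about two-thirds of the way to the bead, with about 1 N on the tool. I'll continue and slow down at the bead.

>>> jog_arm:
  increments: "0.02 0.15 0.024 0 0.5; 0.02 0.15 0.024 0 0.5; 0.02 0.15 0.024 0 0.5; 0.02 0.15 0.024 0 0.5; 0.015 0.1 0.016 0 0.5; 0.01 0.06 0.01 0 0.5; 0.01 0.06 0.01 0 0.5; 0.01 0.06 0.01 0 0.5"

```text
time: 7.35
tool_pos: [0.606, -0.0022, 0.0528]
tcp_rot: [0.758, 0.652, -0.0, 0.0]
force: [0.3, -1.1, 0.8]
width: 0.0423
gripper_force: 0.6
```

>>> jog_arm:
  increments: "0.01 0.06 0.01 0 0.5; 0.01 0.06 0.01 0 0.5; 0.01 0.06 0.01 0 0.5; 0.01 0.06 0.01 0 0.5"

```text
time: 7.85
tool_pos: [0.6081, 0.0099, 0.0549]
tcp_rot: [0.758, 0.652, 0.0, 0.0]
force: [-0.5, -2.6, 1.5]
width: 0.0428
gripper_force: 1.3
```

>>> jog_arm:
  increments: "0.01 0.06 0.01 0 0.5; 0 0 0 0 0.5"

```text
time: 8.1
tool_pos: [0.6084, 0.0134, 0.0551]
tcp_rot: [0.758, 0.653, 0.0, -0.0]
force: [-0.1, -0.8, -0.0]
width: 0.0427
gripper_force: 0.2
```

>>> jog_arm:
  increments: "0.01 0.05 0.01 0 0.5; 0.01 0.05 0.01 0 0.5; 0 0 0 0 0.5; 0 0 0 0 0.5"

```text
time: 8.6
tool_pos: [0.6095, 0.0179, 0.0562]
tcp_rot: [0.758, 0.652, 0.0, -0.0]
force: [1.0, -0.5, -0.2]
width: 0.0429
gripper_force: 0.1
```

```bash
python3 - <<'E'
from h import *
import cv2
s=arm.get_state();print(s['time'],s['tool_pos'],s['force'])
w=arm.get_image('wrist')[:,:,::-1];b=arm.get_image('side')[:,:,::-1][140:260,230:390]
b=cv2.resize(b,None,fx=2.5,fy=2.5,interpolation=2);w=cv2.resize(w,(400,300))
cv2.imwrite('pics/m4.png',np.hstack([w,b]))
E
```

```text
8.6 [0.60945558 0.01788055 0.05621964] [ 1.04381804 -0.45772814 -0.23510267]
```

View pics/m4.png

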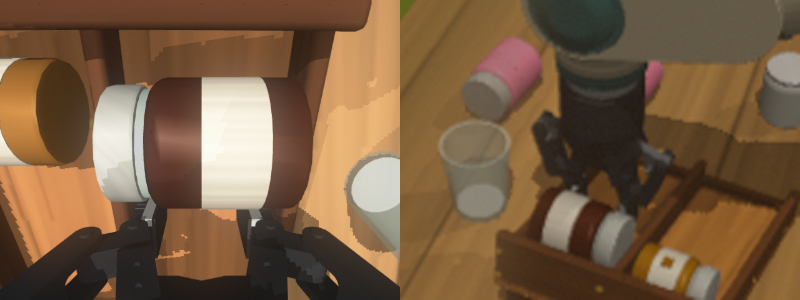

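The jar is still touching the fingertips with almost no load, so it's at the crest of the bead. I'll push a little further.

>>> jog_arm:
  increments: "0.01 0.05 0.01 0 0.5; 0.01 0.05 0.01 0 0.5; 0 0 0 0 0.5; 0 0 0 0 0.5"

```text
time: 9.2
tool_pos: [0.6105, 0.0228, 0.0573]
tcp_rot: [0.758, 0.652, 0.0, 0.0]
force: [0.3, -0.4, -0.3]
width: 0.0424
gripper_force: 0.0
```

>>> jog_arm:
  increments: "0.01 0.05 0.01 0 0.5; 0.01 0.05 0.01 0 0.5; 0 0 0 0 0.5; 0 0 0 0 0.5"

```text
time: 9.7
tool_pos: [0.6115, 0.0277, 0.0583]
tcp_rot: [0.758, 0.652, 0.0, 0.0]
force: [0.6, 0.5, -0.7]
width: 0.0431
gripper_force: 0.0
```

```bash
python3 - <<'E'
from h import *
import cv2
s=arm.get_state();print(s['time'],s['tool_pos'],s['force'])
w=arm.get_image('wrist')[:,:,::-1];b=arm.get_image('side')[:,:,::-1][140:260,230:390]
b=cv2.resize(b,None,fx=2.5,fy=2.5,interpolation=2);w=cv2.resize(w,(400,300))
cv2.imwrite('pics/m5.png',np.hstack([w,b]))
E
```

```text
9.7 [0.61148734 0.02774314 0.05829684] [ 0.60080833  0.45340012 -0.65266919]
```

View pics/m5.png

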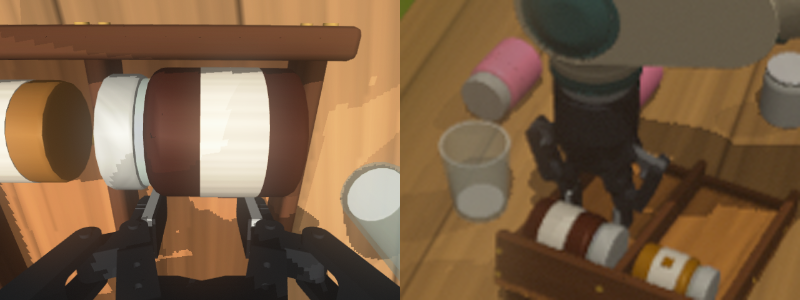

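The force has gone to zero and the jar has rolled ahead towards the board. I'll back off slightly and see whether it stays.

>>> jog_arm:
  increments: "-0.01 -0.05 -0.01 0 0.5; -0.02 -0.1 -0.016 0 0.5; -0.02 -0.1 -0.016 0 0.5; 0 0 0 0 0.5; 0 0 0 0 0.5; 0 0 0 0 0.5"

```text
time: 10.55
tool_pos: [0.609, 0.0153, 0.0562]
tcp_rot: [0.758, 0.652, 0.0, 0.0]
force: [0.3, -0.5, -0.1]
width: 0.0427
gripper_force: 0.0
```

```bash
python3 - <<'E'
from h import *
import cv2
s=arm.get_state();print(s['time'],s['tool_pos'],s['force'])
w=arm.get_image('wrist')[:,:,::-1];b=arm.get_image('top')[:,:,::-1][180:300,240:400]
b=cv2.resize(b,None,fx=2.5,fy=2.5,interpolation=2);w=cv2.resize(w,(400,300))
cv2.imwrite('pics/m6.png',np.hstack([w,b]))
q=[.592,-.104,.015,1.42];L=np.array([(170,0,4),(186,31*0,62),(186,42,31),(186,-42,31),(155,0,31)])/1e3
print((wproj(lane(L,q),s['tool_pos'],s['tcp_rot'])*.625).round())
E
```

```text
10.55 [0.60901617 0.01534238 0.05624518] [ 0.29692863 -0.49321429 -0.12392895]
[[203. 120.]
 [205. 132.]
 [117. 107.]
 [291. 108.]
 [204. 164.]]
```

View pics/m6.png

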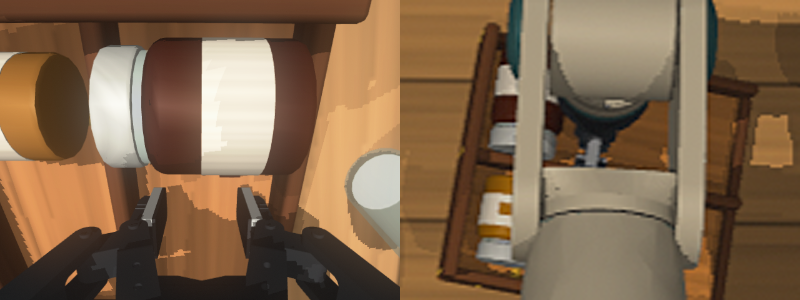

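There is a clear gap and the jar stayed, so it's seated. I'll retreat upward and away, then check numerically.

>>> jog_arm:
  increments: "-0.01 -0.1 0.05 0 0.5; 0 -0.1 0.3 0 0.5; 0 0 0.8 0 0.5; 0 0 0.9 0 0.5; 0 0 0.9 0 0.5; -0.5 -0.5 0.3 0 0.5; -0.9 -0.8 0 0 0.5; -0.9 -0.8 0 0 0.5; 0 0 0 0 0.5; 0 0 0 0 0.5"

```text
time: 11.9
tool_pos: [0.4938, -0.0999, 0.22]
tcp_rot: [0.758, 0.652, 0.001, 0.001]
force: [-0.9, 1.0, -0.3]
width: 0.0428
gripper_force: 0.0
```

```bash
python3 - <<'E'
from h import *
import cv2
q=[.592,-.104,.015,1.42]
s=arm.get_state();print(s['time'],s['tool_pos'],s['force'])
P=lambda p:lane(np.array(p)/1e3,q)
ref=cv2.imread('pics/top0.png')
for n in('top','side'):
    im=arm.get_image(n)[:,:,::-1].astype(int)
    b=np.load if 0 else None
    dark=(im[:,:,2]<110)&(im[:,:,2]>40)&(im[:,:,1]<45)&(im[:,:,0]<45)
    white=im.min(2)>170
    x0,y0=proj(n,P((186,0,45)))[0]; print(n,'pred seat',x0.round(),y0.round(),'start',proj(n,P((24,0,45))).round())
    for nm,m in(('white',white),):
        k,l,st,c=cv2.connectedComponentsWithStats(m.astype(np.uint8))
        for j in range(1,k):
            if st[j,4]>40 and abs(c[j]-[x0,y0]).max()<90: print(nm,st[j],c[j].round(1))
    o=cv2.imread(f'pics/{n}0.png').astype(int); d=(abs(im-o).sum(2)>90).astype(np.uint8)
    k,l,st,c=cv2.connectedComponentsWithStats(d)
    for j in range(1,k):
        if st[j,4]>60: print('diff',st[j],c[j].round())
E
```

```text
11.9 [ 0.49384783 -0.09993183  0.21998158] [-0.89761001  1.02051666 -0.33151242]
top pred seat 292.0 220.0 start [[366. 234.]]
diff [ 276  201   42   43 1383] [296. 222.]
diff [  341   203   161   182 13704] [423. 291.]
diff [405 212  37  13 118] [423. 218.]
diff [411 278  17  29 194] [421. 289.]
diff [ 314  360   98  120 6455] [362. 430.]
diff [181 366  61  18 685] [204. 376.]
diff [ 117  384  207   74 7586] [226. 418.]
diff [ 402  386   61   58 2688] [433. 413.]
diff [ 19 445  58  35 896] [ 48. 468.]
diff [452 445  14  35 204] [461. 462.]
diff [  0 450  12  12  98] [  5. 456.]
diff [261 459  56  21 696] [282. 472.]
diff [  0 469  25  11 131] [  9. 476.]
side pred seat 300.0 232.0 start [[329. 198.]]
diff [  366     0   274   102 14085] [507.  49.]
diff [ 355   18   37   44 1093] [371.  41.]
diff [ 348   81   63   75 2371] [379. 113.]
diff [ 335  150   39   44 1108] [353. 170.]
diff [365 163  48  37 724] [392. 184.]
diff [628 177  11  13  72] [633. 184.]
diff [ 410  178   44   38 1081] [432. 196.]
diff [310 188  35  30 587] [327. 203.]
diff [ 455  191   48   72 1591] [481. 220.]
diff [542 190  42  49 773] [564. 218.]
diff [505 199  40  16 103] [522. 205.]
diff [285 220  36  27 528] [301. 233.]
diff [620 224  20  63 601] [633. 264.]
diff [564 255  56  35 452] [588. 274.]
diff [ 435  265   65   89 2838] [475. 316.]
diff [ 527  285   64   46 1514] [558. 307.]
diff [ 598  289   42   52 1027] [618. 315.]
diff [513 303  48  32 609] [531. 323.]
diff [498 315  14  57 422] [503. 341.]
diff [622 314  18  49 284] [633. 336.]
diff [ 541  326   97  154 6955] [586. 417.]
diff [411 330  26  55 693] [423. 362.]
diff [ 430  354   67  114 4129] [461. 401.]
diff [624 404  16  15 127] [633. 411.]
```

```bash
python3 -c "
from bench import arm
print(arm.hand_in())"
```

```text
the job is handed in; nothing more can be done
None
```

The dark jar was pushed gently over the keeper bead into the top seat, where it stayed once the fingers backed off; no other object was seen to move, and the job was handed in at about 12 s.

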